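# Tip a flush pocket mirror out of its lens tray and put it in the caddy's lower level

## Robot

A 6-joint arm with a two-finger parallel gripper is mounted at the origin on the work surface. World frame = base frame: x ahead of the robot, y to its left, z up, the work surface at z = 0. Lengths are in m, angles in degrees, forces in N, time in s.
With the tool pointing down it reaches from about 0.4 to 0.825 m from the base axis. Payload 7 kg.
Tool frame: the origin (TCP) lies on the centre line of the jaws, within the pads' length; the fingertips stand r.tip_reach ahead of it and the grasp point (between the pads) is the TCP (r.tip_reach is the distance from the TCP to the fingertips, in m); z points along the fingers, y is the line along which they close (so a half turn about z gives the same grasp; the last joint's range is limited). The gripper opens to 88 mm and grips with 3 to 60 N. Pads are 19 mm wide; open, the fingers measure 130 mm over their backs; the gripper's body (78 mm by 193 mm) begins 47 mm behind the grasp point.
Start: joints at [-50.93, 20.546, 0.682, 0, -70.136, -16.507], TCP at [0.259, -0.623, 0.246] pointing down, gripper open.
Joint ranges: [-176.03, 176.03], [-82.01, 121.73], [-58.28, 71.71], [-173.87, 95.51], [-174.79, -0.11], [-173.66, 173.66]. Speed limits (degrees/s): [136.94, 136.94, 172.46, 180, 180, 180].

## Interface

Orientations are given as [roll, pitch, yaw] about the fixed x, y, z axes, in that order (R = Rz(yaw) Ry(pitch) Rx(roll)).
In Python, from plant import sensors, cams, r gives the robot as it stands.
- The arm moves only by the tool drive_tool, never from a script. Its argument "rows" is a list of rows, each an object of numbers: "fingers": the gripper's target within -1 to 1 (fully open at 1, half-way at 0, shut at -1); "x", "y", "z": the shift along the tool's x, y, z in m; "spin": the turn about the tool's z in rad. A call has 1 to 10 rows; each row is the pose to reach, as a shift and turn from the pose commanded when the call began, along the tool's axes at that moment; what a row does not reach only later rows make up. A row lasts 1/8 s, in which the tool goes at most 62.5 mm and 10.7 degrees, less where a joint would pass 70% of its speed; a pose out of reach is approached as far as the arm can. A call with a gripper value outside its range is refused whole. The fingers move at their own pace and stop on an object; "newtons" is the grip in N (left out, the last holds). Time passes only in rows, so rows that repeat a pose let the fingers close. It gives the time, the measured TCP pose, the force, the opening and the grip force at its end, in the units of the state.
- sensors.get_state(): the state, without advancing time (a new reading comes with each control period).
- cams.capture(name): name is "scene" or "top" or "wrist"; returns a dict with "pixels" (420x560x3 uint8, red, green, blue), "intrinsics" (3x3 intrinsics, pixels), "eye" and "orientation" of the camera in the world; the wrist camera has in their place "T_tool_cam" (4x4, takes a point from camera to tool coordinates, whose origin is the TCP and whose axes are the flange's). Camera axes: x right, y up, looking along -z (the intrinsics and any distortion apply to the point x, -y, -z); pixel columns grow to the right and rows downward; lengths in m; the calibration is good to about 2 mm. A picture is of the moment at which its call begins: read the wrist's pose just before it. There is no depth.
- r.close_job(): hands the job in; it is judged then, once.
The state is a dict: "time_s": time; "joints": joint angles; "qd": joint speeds; "joint_torque": joint torques, N m; "tcp_pos": TCP position; "eef_rot": TCP orientation; "contact_force": force on the tool from outside, world axes, zero at the start; "moment": the same for the moment, N m; "gripper_width": finger opening in m; "gripper_force": force on a finger pad.
Only numpy, scipy, OpenCV 4.12 (cv2) and the standard library are available. Lean on these libraries where they do the work, as an engineer would, in place of code of your own. Each camera call takes 0.05 s, during which the arm holds its last target. There are 200 camera calls.

## Task

Put the flat pocket mirror away in the lower level of the two-level caddy. First flip the steel cam lever all the way over to free the caddy's upper level and push that level fully back; only then press the end of the mirror that lies in the tray's thumb bay fully down so that its other end tips up, take it by that raised end and leave it lying flat, mirror face up, on the floor of the opened lower level. Leave the upper level open and do not disturb the other things on the vanity.

Things in the scene. Friction and masses are not known exactly. Their poses are not given: they have to be found in the camera images.
- mirror: Loose slim pocket mirror, bare metal plate 84 (its x) x 40 (its y) x 7 mm, 50-100 g, face up (+z). Origin: centre of its underside. Starts flush in the tray's pocket (top level with the tray's), 2 mm gap at each long side, so it cannot be gripped. Its -x end, in the thumb bay, is the one to press; its +x end rises. Grip it across its 40 mm width.
- tray: Fixed peach rigid lens tray, 170 (x) x 90 (y) x 30 mm high. Origin: centre of its underside. Mirror pocket: 44 mm wide about y = 0, x = -30 to 24 mm; towards -x it widens to a thumb bay 68 mm wide, open at the tray's end, floor z = 4 mm. Two round white lens wells at x = 55, y = +-21 mm stand 3 mm proud.
- rocker (a joint): Hinged bed, 3 mm thick, under the mirror. Axis along the tray's y at tray x = -28, z = 21.5 mm (8 mm to the press side of the mirror's centre). 0 = mirror flush; 0.40 rad = stop, press end down, far end about 19 mm up; turns only so. No spring: friction 0.06 N m (2.5 N pressed 26 mm from the axis) keeps it where left. A lip at its press end stops the mirror sliding off.
- caddy: Fixed white plastic two-level caddy, base 240 (x) x 130 (y) mm. Origin: centre of its underside. The lower level is the compartment in its -x half: inside x = -116 to 0 mm, y = -61 to 61 mm, floor at z = 5 mm, wall tops at z = 35 mm. The +x half is a solid support, 35 mm high.
- lower_floor (a point): Point on the floor of the caddy's lower compartment, in its middle (caddy x = -58, y = 0, z = 5 mm); axes as the caddy's.
- upper (a joint): Slide of the caddy's upper level, a shallow tray 118 x 120 mm, z = 36 to 54 mm above the table, covering the lower compartment. 0 = closed, 0.118 m = fully back towards the caddy's +x, compartment open. Friction 1.5 N; stays where left. Blocked after about 5 mm of play until the cam lever is over; never force it.
- push_handle (a point): Middle of the upper level's upright handle plate, 10 (x) x 60 (y) mm, z = 40 to 84 mm above the table; this point is 66 mm above the table and moves with the level; axes as the caddy's. On its -x side 50 mm of bare floor (z = 40 mm), on its +x side small fixed items.
- lever_arm (a joint): Steel cam lever on the caddy's -y side, turning level about a pivot at caddy x = -50, y = -77 mm. 0 = locked, arm straight out along the caddy's -y; grows as it swings towards the caddy's -x; 1.57 rad = stop, fully over, arm along the side pointing to -x. Starts at 0 to 0.2. Upper level is free above about 1.3. Friction 0.25 N m (4.5 N at the post); stays where left.
- lever_post (a point): On the round upright post (14 mm diameter, from z = 38 to 70 mm above the table) at the end of the cam lever, 58 mm from its pivot; this point is on its axis at z = 58 mm. Moves with the lever. The arm between is 12 mm wide, z = 38 to 49 mm.
- perfume: Bystander: square glass perfume bottle 40 x 40 mm with round metal cap, 89 mm tall, standing about 90 mm to the tray's +y side. Origin: centre of its underside.
- tweezer: Bystander: steel tweezer, 98 mm long, 5 mm high, lying on the vanity. Origin: middle of its underside.
- dish: Bystander: white ceramic dish, 100 mm across, 22 mm high. Origin: centre of its underside.
- jar: Bystander: cream jar, 50 mm across, 48 mm tall, beside the caddy's +y side near its back. Origin: centre of its underside.
- hairbrush: Bystander: small flat brush with a round handle lying on the vanity near the robot's left. Origin: its underside.
Mind the look-alikes: they are no part of the job. There is more than one size of the tray; the one meant has the size given above.

How it is judged:
By the outcome, as a careful person would: the job done as asked, in the order asked, and still so for the second after the job is handed in, with the robot touching nothing.
It also fails if it takes over 64 s, if anything falls off the work surface, if the arm or the gripper's body presses on something with over 40 N, if the wrist force passes 120 N, or if a joint passes its speed limit or range.

## Working session

There is one attempt and no reset: what is moved stays moved. The work goes in short steps, Python scripts to look and compute and a tool call to move; the robot and the scene stay as the last step left them, time stands still between calls to the robot, and variables do not carry over. Pictures are saved under pics/ and viewed, at most 10 in all, crops included, and the job is handed in when it is done.

Besides the shell and the picture viewer there is one more tool, called after "Emit:" as name(argument=value, ...), one argument or row to a line, values as JSON. drive_tool: Moves the arm, as the interface text tells. Its arguments: {"type":"object","properties":{"rows":{"type":"array"},"newtons":{"type":"number"}},"required":["rows"]}

```bash
ls; mkdir -p pics; python3 - <<'E'
from plant import sensors,cams,r
import cv2
s=sensors.get_state();print(s,r.tip_reach)
for n in("top","scene"):
    c=cams.capture(n);cv2.imwrite(f"pics/{n}0.png",c["pixels"][:,:,::-1]);print(n,c["intrinsics"],c["eye"],c["orientation"],[k for k in c])
E
```

```text
pics
{'time_s': 0.0, 'joints': array([-5.09307687e+01,  2.05910618e+01,  6.35972631e-01, -2.01661000e-02,
       -7.01351591e+01, -1.65061747e+01]), 'qd': array([ 0.03318774,  0.01270112,  0.03029555,  0.02745336, -0.02710049,
       -0.01660032]), 'joint_torque': array([-8.32329042e-04, -5.82718527e+01,  2.93058944e+01,  6.99724227e+00,
        6.99079319e-03, -8.41330666e-05]), 'tcp_pos': array([ 0.25880615, -0.62294131,  0.24464343]), 'eef_rot': array([ 1.79908084e+02, -7.46735288e-03, -1.57443805e+02]), 'contact_force': array([0.20747821, 0.1725168 , 0.68667361]), 'moment': array([-0.01770744, -0.0377146 ,  0.01406732]), 'gripper_force': 0.0, 'gripper_width': 0.08729738437238088} 0.019
top [[430.87209336   0.         280.18624655]
 [  0.         430.87209336 211.49071536]
 [  0.           0.           1.        ]] [0.43668654 0.02202574 1.06938231] [  3.7608884   -0.5218179  -90.59074378] ['pixels', 'intrinsics', 'eye', 'orientation']
scene [[417.00304843   0.         280.77220992]
 [  0.         417.00304843 207.84422995]
 [  0.           0.           1.        ]] [ 1.13327579 -0.03857833  0.88169103] [36.86634388  0.78392594 82.83174986] ['pixels', 'intrinsics', 'eye', 'orientation']
```

View pics/top0.png

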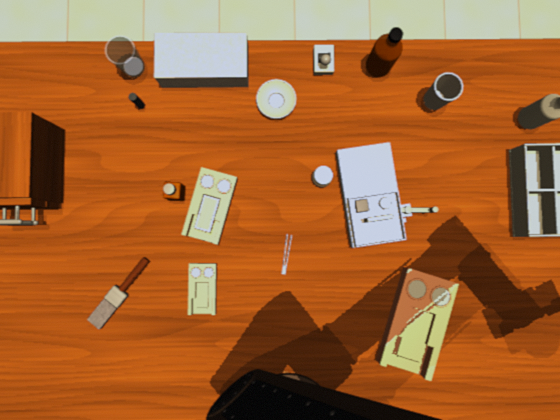

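View pics/scene0.png

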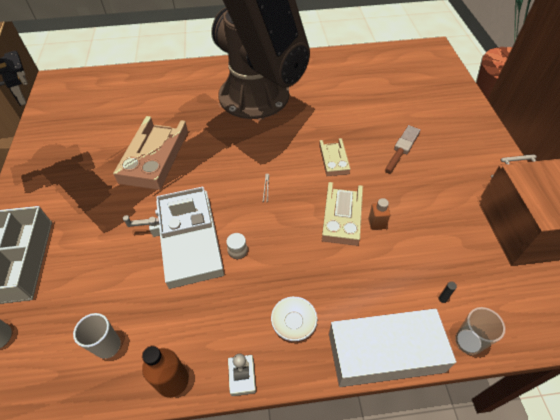

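Three trays in the top view: (209,205) about 72x37 px, (202,288) about 50x28 px, and (419,323) about 105x55 px. At roughly 0.41 px/mm, 170x90 mm is about 70x37 px, so (209,205) fits. The perfume at (173,190) stands beside it, which agrees. The caddy is at (372,195), with the lever out to (435,210). One enlarged crop to confirm.

```bash
python3 - <<'E'
import cv2,numpy as np
a=cv2.imread("pics/top0.png")
k=lambda x,y,w,h:cv2.resize(a[y:y+h,x:x+w],None,fx=5,fy=5,interpolation=cv2.INTER_CUBIC)
cv2.imwrite("pics/c.png",np.hstack([k(175,140,68,120),k(330,140,92,120)]))
E
```

```text
(no output)
```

View pics/c.png

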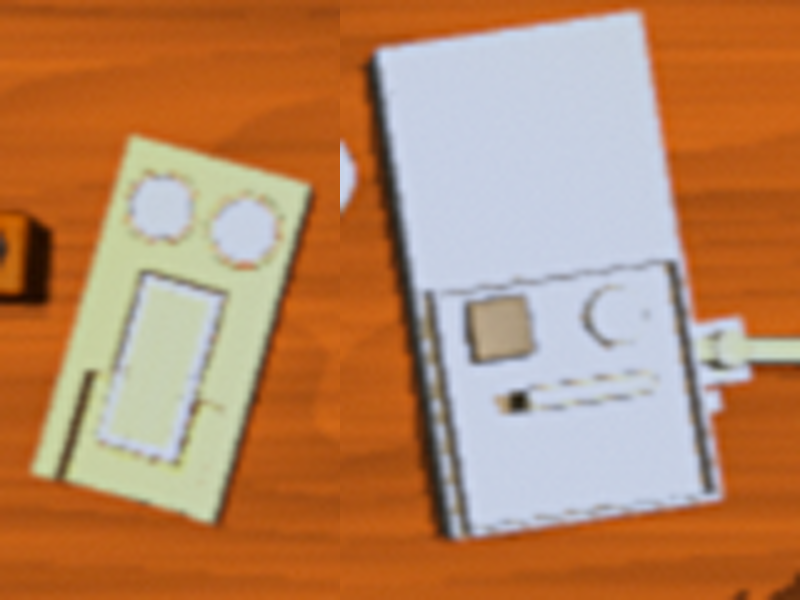

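```bash
cat > h.py <<'E'
import numpy as np
from scipy.spatial.transform import Rotation as R
K=np.array([[430.872,0,280.186],[0,430.872,211.491],[0,0,1]])
eye=np.array([0.43668654,0.02202574,1.06938231]);Rc=R.from_euler('xyz',[3.7608884,-0.5218179,-90.59074378],degrees=True)
def ray(px,z,K=K,eye=eye,Rc=Rc):
    u,v=px;d=Rc.apply([(u-K[0,2])/K[0,0],-(v-K[1,2])/K[1,1],-1.])
    return eye+d*(z-eye[2])/d[2]
def fit(model,pts):  # 2D rigid fit -> x,y,yaw
    m=np.array(model,float);p=np.array(pts)[:,:2];mc,pc=m.mean(0),p.mean(0)
    H=(m-mc).T@(p-pc);a=np.arctan2(H[0,1]-H[1,0],H[0,0]+H[1,1])
    Q=np.array([[np.cos(a),-np.sin(a)],[np.sin(a),np.cos(a)]]);t=pc-Q@mc
    return t,np.degrees(a),np.abs((Q@m.T).T+t-p).max()
def loc(t,yaw,p):
    a=np.radians(yaw);return t+np.array([[np.cos(a),-np.sin(a)],[np.sin(a),np.cos(a)]])@np.array(p)
E
python3 - <<'E'
from h import *
L=lambda x,y:(175+x/5,140+y/5)
C=lambda x,y:(330+(x-340)/5,140+y/5)
t=[ray(L(*p),.03) for p in((130,135),(312,187),(215,523),(32,473))]
print(fit([(.085,.045),(.085,-.045),(-.085,-.045),(-.085,.045)],t))
w=[ray(L(*p),.033) for p in((163,207),(243,232))];print(fit([(.055,.021),(.055,-.021)],w))
m=[ray(L(*p),.03) for p in((148,272),(228,292),(180,463),(97,440))];print('mirror',fit([(.042,.02),(.042,-.02),(-.042,-.02),(-.042,.02)],m))
c=[ray(C(*p),.035) for p in((375,50),(642,12))];print(c,fit([(.12,.065),(.12,-.065)],c))
n=[ray(C(*p),.054) for p in((722,495),(455,540))];print('near',n)
print('rim near upper', [ray(C(*p),.04) for p in((722,495),(455,540))])
h=[ray(C(*p),.084) for p in((530,400),(660,378))];print('handle',h)
print('pivot',ray(C(725,347),.049),'post',ray((435,210),.070))
E
```

```text
(array([0.52054772, 0.18250643]), np.float64(-16.108332887902865), np.float64(0.00100322503405062))
(array([0.52075247, 0.18429163]), np.float64(-17.958321436340704), np.float64(0.000666630713819838))
mirror (array([0.50222629, 0.18691506]), np.float64(-16.067314113167992), np.float64(0.0010062741921877116))
[array([ 0.65308315, -0.127794  ,  0.035     ]), array([ 0.67072643, -0.2584625 ,  0.035     ])] (array([ 0.54298393, -0.20918533]), np.float64(7.689752245283104), np.float64(0.0009187858630268497))
near [array([ 0.43543789, -0.28487156,  0.054     ]), array([ 0.41561205, -0.15830077,  0.054     ])]
rim near upper [array([ 0.43542067, -0.28910303,  0.04      ]), array([ 0.41532148, -0.1607871 ,  0.04      ])]
handle [array([ 0.47985638, -0.18879456,  0.084     ]), array([ 0.48937426, -0.24884289,  0.084     ])]
pivot [ 0.50572035 -0.28989468  0.049     ] post [ 0.50226368 -0.34892551  0.07      ]
```

Confirmed: the tray is at (0.5205, 0.183), yaw about -16°. Its mirror lies in the pocket with the thumb bay at the near end. The caddy is at (0.543, -0.21), yaw about 8°, with the lever post at (0.502, -0.349). I'll start with the lever, using closed fingers behind the post.

Emit:
drive_tool(
  rows=[
    {"fingers": -1, "x": -0.06, "y": 0.025, "z": 0, "spin": 0.1},
    {"fingers": -1, "x": -0.115, "y": 0.048, "z": 0, "spin": 0.22},
    {"fingers": -1, "x": -0.17, "y": 0.071, "z": 0, "spin": 0.33},
    {"fingers": -1, "x": -0.225, "y": 0.094, "z": 0, "spin": 0.443},
    {"fingers": -1, "x": -0.28, "y": 0.118, "z": 0, "spin": 0.443},
    {"fingers": -1, "x": -0.33, "y": 0.138, "z": 0, "spin": 0.443},
    {"fingers": -1, "x": -0.354, "y": 0.1485, "z": 0.03, "spin": 0.443},
    {"fingers": -1, "x": -0.354, "y": 0.1485, "z": 0.08, "spin": 0.443},
    {"fingers": -1, "x": -0.354, "y": 0.1485, "z": 0.12, "spin": 0.443},
    {"fingers": -1, "x": -0.354, "y": 0.1485, "z": 0.12, "spin": 0.443},
  ],
)

```text
time_s: 1.35
tcp_pos: [0.5267, -0.3493, 0.1221]
eef_rot: [179.9, -0.4, 177.2]
contact_force: [0.5, -0.4, -0.1]
gripper_width: 0.0007
gripper_force: 0.0
```

```bash
cat >> h.py <<'E'
def rel(s,xyz,yaw):
    y0=np.radians(s["eef_rot"][2]);d=np.array(xyz)-s["tcp_pos"]
    return np.round([d[0]*np.cos(y0)+d[1]*np.sin(y0),d[0]*np.sin(y0)-d[1]*np.cos(y0),-d[2],np.radians((s["eef_rot"][2]-yaw+180)%360-180)],4)
E
python3 - <<'E'
from plant import sensors,cams
from h import *
import cv2
s=sensors.get_state();print(s["time_s"],s["tcp_pos"],s["eef_rot"],s["contact_force"],s["gripper_width"])
c=cams.capture("top")["pixels"];cc=cams.capture("wrist");w=cc["pixels"]
k=cv2.resize(c[140:260,330:480],None,fx=3,fy=3,interpolation=cv2.INTER_CUBIC)
p=np.zeros((420,800,3),np.uint8);p[:360,:450]=k;w2=cv2.resize(w,(350,262));p[:262,450:]=w2
cv2.imwrite("pics/l1.png",p[:,:,::-1])
P=np.array([.505,-.2915])
for q in range(-93,-186,-10):
    a=np.radians(q);u=np.array([np.cos(a),np.sin(a)]);t=np.array([np.sin(a),-np.cos(a)])
    print(q,rel(s,[*(P+.058*u-.0165*t),.072],q-90))
E
```

```text
1.35 [ 0.52666651 -0.34933474  0.1220924 ] [179.86925265  -0.39742535 177.16811292] [ 0.53987304 -0.38214856 -0.10897047] 0.0006895425200685021
-93 [ 0.0082 -0.0014  0.0501  0.0029]
-103 [ 0.0185 -0.0033  0.0501  0.1775]
-113 [ 0.029  -0.0034  0.0501  0.352 ]
-123 [ 0.0394 -0.0017  0.0501  0.5265]
-133 [0.0493 0.0017 0.0501 0.7011]
-143 [0.0585 0.0069 0.0501 0.8756]
-153 [0.0666 0.0135 0.0501 1.0501]
-163 [0.0735 0.0215 0.0501 1.2247]
-173 [0.0788 0.0305 0.0501 1.3992]
-183 [0.0825 0.0404 0.0501 1.5737]
```

View pics/l1.png

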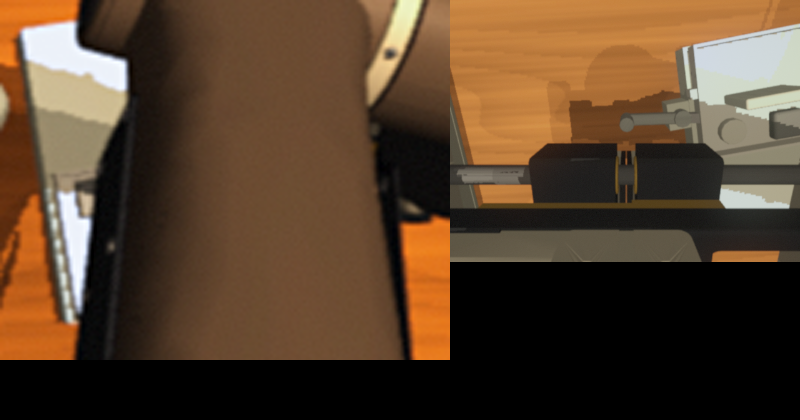

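The wrist picture shows the post at (627,122), straight ahead of the closed fingers at x=627. Next: descend, then sweep the arc.

Emit:
drive_tool(
  rows=[
    {"fingers": -1, "x": -0.002, "y": 0, "z": 0.05, "spin": 0},
    {"fingers": -1, "x": -0.002, "y": 0, "z": 0.05, "spin": 0},
    {"fingers": -1, "x": 0.0082, "y": -0.001, "z": 0.05, "spin": 0.003},
    {"fingers": -1, "x": 0.0185, "y": -0.003, "z": 0.05, "spin": 0.1775},
    {"fingers": -1, "x": 0.029, "y": -0.003, "z": 0.05, "spin": 0.352},
    {"fingers": -1, "x": 0.0394, "y": -0.002, "z": 0.05, "spin": 0.5265},
    {"fingers": -1, "x": 0.0493, "y": 0.002, "z": 0.05, "spin": 0.701},
    {"fingers": -1, "x": 0.0585, "y": 0.007, "z": 0.05, "spin": 0.8756},
    {"fingers": -1, "x": 0.0666, "y": 0.0135, "z": 0.05, "spin": 1.05},
    {"fingers": -1, "x": 0.0735, "y": 0.0215, "z": 0.05, "spin": 1.2247},
  ],
)

```text
time_s: 2.7
tcp_pos: [0.4571, -0.3268, 0.0788]
eef_rot: [179.8, 0.2, 106.7]
contact_force: [-1.5, -6.0, 0.6]
gripper_width: 0.0004
gripper_force: 2.6
```

```bash
python3 - <<'E'
from plant import sensors
from h import *
s=sensors.get_state()
P=np.array([.505,-.2915])
for q in (-163,-168,-173,-178):
    a=np.radians(q);u=np.array([np.cos(a),np.sin(a)]);t=np.array([np.sin(a),-np.cos(a)])
    print(q,rel(s,[*(P+.058*u-.0165*t),.072],q-90))
E
```

```text
-163 [ 0.0033 -0.0018  0.0068 -0.0054]
-168 [ 0.0084 -0.0031  0.0068  0.0819]
-173 [ 0.0136 -0.0039  0.0068  0.1692]
-178 [ 0.0188 -0.0042  0.0068  0.2564]
```

Emit:
drive_tool(
  rows=[
    {"fingers": -1, "x": 0.005, "y": -0.001, "z": 0, "spin": 0.05},
    {"fingers": -1, "x": 0.009, "y": -0.002, "z": 0, "spin": 0.1},
    {"fingers": -1, "x": 0.0125, "y": -0.003, "z": 0, "spin": 0.14},
    {"fingers": -1, "x": 0.015, "y": -0.003, "z": 0, "spin": 0.17},
    {"fingers": -1, "x": 0.015, "y": -0.003, "z": 0, "spin": 0.17},
  ],
)

```text
time_s: 3.32
tcp_pos: [0.4507, -0.3141, 0.0788]
eef_rot: [179.8, 0.3, 97.3]
contact_force: [-0.8, -11.5, 0.4]
gripper_width: 0.0004
gripper_force: 5.6
```

Emit:
drive_tool(
  rows=[
    {"fingers": -1, "x": 0.004, "y": 0, "z": 0, "spin": 0},
    {"fingers": -1, "x": 0.004, "y": 0, "z": 0, "spin": 0},
  ],
)

```text
time_s: 3.58
tcp_pos: [0.4507, -0.3126, 0.0793]
eef_rot: [179.7, 0.5, 97.4]
contact_force: [-1.4, -29.8, -3.8]
gripper_width: 0.0002
gripper_force: 13.8
```

```bash
python3 - <<'E'
from plant import sensors
from h import *
s=sensors.get_state();t=np.array([.543,-.21])
H=np.array([.4846,-.2188])
d=loc(np.zeros(2),8.2,(1,0))
print(rel(s,[*(H-.041*d),.15],98),rel(s,[*(H-.041*d),.076],98),rel(s,[*(H+(.118-.026)*d),.076],98))
E
```

```text
[ 0.0881  0.0047 -0.0707 -0.011 ] [ 0.0881  0.0047  0.0033 -0.011 ] [ 0.09    0.1377  0.0033 -0.011 ]
```

The lever is at its stop: 30 N over only 1.5 mm of motion. I'll retreat, then go to the near side of the handle.

Emit:
drive_tool(
  rows=[
    {"fingers": -1, "x": -0.02, "y": -0.004, "z": 0, "spin": 0},
    {"fingers": -1, "x": -0.02, "y": -0.004, "z": -0.05, "spin": 0},
    {"fingers": -1, "x": 0.02, "y": 0, "z": -0.07, "spin": -0.01},
    {"fingers": -1, "x": 0.07, "y": 0.002, "z": -0.07, "spin": -0.01},
    {"fingers": -1, "x": 0.086, "y": 0.003, "z": -0.07, "spin": -0.01},
    {"fingers": -1, "x": 0.086, "y": 0.003, "z": -0.03, "spin": -0.01},
    {"fingers": -1, "x": 0.086, "y": 0.003, "z": 0.002, "spin": -0.01},
    {"fingers": -1, "x": 0.086, "y": 0.003, "z": 0.002, "spin": -0.01},
  ],
)

```text
time_s: 4.58
tcp_pos: [0.4415, -0.2225, 0.0739]
eef_rot: [180.0, 0.0, 97.9]
contact_force: [0.7, -0.3, -0.4]
gripper_width: 0.0002
gripper_force: 0.0
```

```bash
python3 - <<'E'
from plant import sensors,cams
from h import *
import cv2
s=sensors.get_state();H=np.array([.4846,-.2188]);d=loc(np.zeros(2),8.2,(1,0))
print(rel(s,[*(H-.026*d),.076],98),rel(s,[*(H+(.118-.026)*d),.076],98))
w=cams.capture("wrist")["pixels"]; cv2.imwrite("pics/w1.png",w[:,:,::-1])
E
```

```text
[-0.0024  0.0172 -0.0021 -0.002 ] [-0.0018  0.1352 -0.0021 -0.002 ]
```

View pics/w1.png

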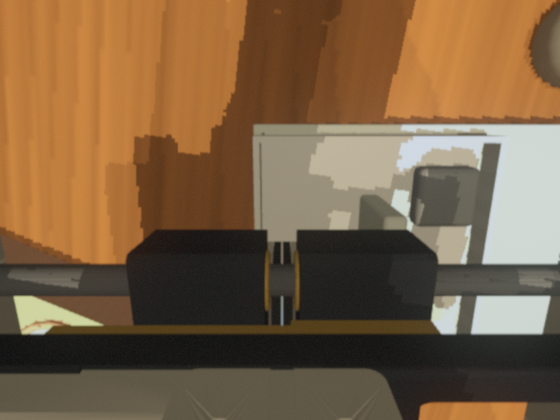

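The handle plate is just right of the fingers, around (380,215). Pushing back along tool +y.

Emit:
drive_tool(
  rows=[
    {"fingers": -1, "y": 0.015},
    {"fingers": -1, "y": 0.03},
    {"fingers": -1, "y": 0.048},
    {"fingers": -1, "y": 0.066},
    {"fingers": -1, "y": 0.084},
    {"fingers": -1, "y": 0.1},
    {"fingers": -1, "y": 0.115},
    {"fingers": -1, "y": 0.126},
    {"fingers": -1, "y": 0.132},
    {"fingers": -1, "y": 0.132},
  ],
)

```text
invalid input
```

Emit:
drive_tool(
  rows=[
    {"fingers": -1, "x": 0, "y": 0.015, "z": 0, "spin": 0},
    {"fingers": -1, "x": 0, "y": 0.03, "z": 0, "spin": 0},
    {"fingers": -1, "x": 0, "y": 0.048, "z": 0, "spin": 0},
    {"fingers": -1, "x": 0, "y": 0.066, "z": 0, "spin": 0},
    {"fingers": -1, "x": 0, "y": 0.084, "z": 0, "spin": 0},
    {"fingers": -1, "x": 0, "y": 0.1, "z": 0, "spin": 0},
    {"fingers": -1, "x": 0, "y": 0.115, "z": 0, "spin": 0},
    {"fingers": -1, "x": 0, "y": 0.126, "z": 0, "spin": 0},
    {"fingers": -1, "x": 0, "y": 0.132, "z": 0, "spin": 0},
    {"fingers": -1, "x": 0, "y": 0.132, "z": 0, "spin": 0},
  ],
)

```text
time_s: 5.88
tcp_pos: [0.572, -0.204, 0.0734]
eef_rot: [180.0, -0.0, 97.8]
contact_force: [-1.9, 1.0, -0.2]
gripper_width: 0.0003
gripper_force: 0.0
```

Still sliding at about 2 N, so I'll continue to the stop.

Emit:
drive_tool(
  rows=[
    {"fingers": -1, "x": 0, "y": 0.003, "z": 0, "spin": 0},
    {"fingers": -1, "x": 0, "y": 0.006, "z": 0, "spin": 0},
    {"fingers": -1, "x": 0, "y": 0.006, "z": 0, "spin": 0},
  ],
)

```text
time_s: 6.25
tcp_pos: [0.5775, -0.2032, 0.0735]
eef_rot: [-180.0, -0.0, 97.8]
contact_force: [-0.6, 0.1, -0.5]
gripper_width: 0.0005
gripper_force: 0.4
```

Emit:
drive_tool(
  rows=[
    {"fingers": -1, "x": 0, "y": 0.003, "z": 0, "spin": 0},
    {"fingers": -1, "x": 0, "y": 0.006, "z": 0, "spin": 0},
    {"fingers": -1, "x": 0, "y": 0.006, "z": 0, "spin": 0},
  ],
)

```text
time_s: 6.62
tcp_pos: [0.5808, -0.2028, 0.0733]
eef_rot: [-179.7, -0.0, 97.8]
contact_force: [-9.6, 0.0, 6.3]
gripper_width: 0.0006
gripper_force: 5.5
```

The slide is at its stop. Now for the press at the thumb-bay end, with the tool turned so the body runs along the tray and clear of the perfume.

```bash
python3 - <<'E'
from plant import sensors
from h import *
s=sensors.get_state();t=np.array([.5206,.1830]);a=-16.1
for x in (-.076,-.028-.026):print(x,loc(t,a,(x,0)),rel(s,[*loc(t,a,(x,0)),.16],74))
p=ray((170,189),.089);v=p[:2]-t;print('perfume local',loc(np.zeros(2),-a,v))
E
```

```text
-0.076 [0.44758078 0.20407591] [ 0.4212 -0.0767 -0.0867  0.4156]
-0.054 [0.46871793 0.19797499] [ 0.4122 -0.0566 -0.0867  0.4156]
perfume local [0.01067958 0.08680562]
```

Emit:
drive_tool(
  rows=[
    {"fingers": -1, "x": 0, "y": -0.015, "z": -0.03, "spin": 0},
    {"fingers": -1, "x": 0.02, "y": -0.02, "z": -0.087, "spin": 0.05},
    {"fingers": -1, "x": 0.08, "y": -0.03, "z": -0.087, "spin": 0.15},
    {"fingers": -1, "x": 0.14, "y": -0.04, "z": -0.087, "spin": 0.25},
    {"fingers": -1, "x": 0.2, "y": -0.05, "z": -0.087, "spin": 0.35},
    {"fingers": -1, "x": 0.26, "y": -0.06, "z": -0.087, "spin": 0.4156},
    {"fingers": -1, "x": 0.32, "y": -0.07, "z": -0.087, "spin": 0.4156},
    {"fingers": -1, "x": 0.375, "y": -0.076, "z": -0.087, "spin": 0.4156},
    {"fingers": -1, "x": 0.421, "y": -0.08, "z": -0.087, "spin": 0.4156},
    {"fingers": -1, "x": 0.421, "y": -0.08, "z": -0.087, "spin": 0.4156},
  ],
)

```text
time_s: 7.88
tcp_pos: [0.424, -0.1944, 0.0643]
eef_rot: [178.8, -8.8, 79.0]
contact_force: [-0.3, 0.1, 0.1]
gripper_width: 0.0004
gripper_force: 0.0
```

```bash
python3 - <<'E'
from plant import sensors,cams
from h import *
import cv2
s=sensors.get_state();t=np.array([.5206,.1830]);a=-16.1
print(rel(s,[*loc(t,a,(-.078,0)),.058],74))
c=cams.capture("top")["pixels"];w=cams.capture("wrist")["pixels"]
k=cv2.resize(c[130:270,320:480],None,fx=2.5,fy=2.5,interpolation=cv2.INTER_CUBIC)
p=np.zeros((350,800,3),np.uint8);p[:350,:400]=k;p[:300,400:]=cv2.resize(w,(400,300))
cv2.imwrite("pics/m1.png",p[:,:,::-1])
E
```

```text
[ 0.3959 -0.0549  0.0063  0.0873]
```

View pics/m1.png

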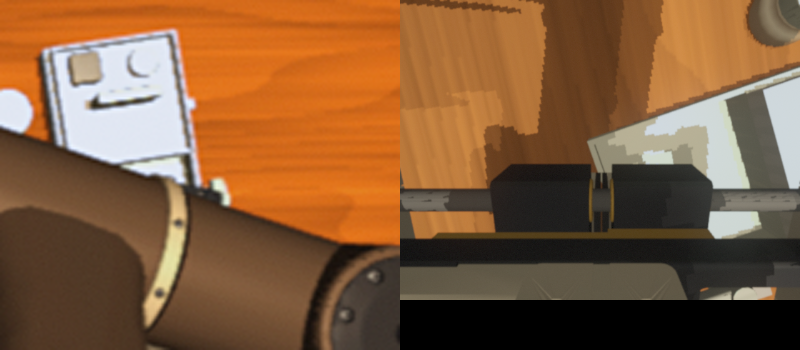

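The upper level is fully back and the lower level is open. But the arm stopped short and tilted, because j6 hit its range with that spin direction. I'll check the joints, raise the tool and unwind the other way.

Emit:
drive_tool(
  rows=[
    {"fingers": -1, "x": 0, "y": 0, "z": -0.03, "spin": 0},
  ],
)

```text
time_s: 8.1
tcp_pos: [0.4216, -0.1999, 0.0927]
eef_rot: [179.0, -9.1, 79.1]
contact_force: [1.0, -0.7, 0.1]
gripper_width: 0.0009
gripper_force: 0.0
```

```bash
python3 - <<'E'
from plant import sensors
s=sensors.get_state();print(s["joints"],s["qd"],s["tcp_pos"],s["eef_rot"])
E
```

```text
[  -9.03752902   11.76054032  -30.24428751  -12.2926267   -47.37415578
 -173.60408444] [-7.63935228e+00 -2.09464168e+01  1.61923112e+01  5.66600421e+00
 -3.49085342e+01  2.20343166e-02] [ 0.42157242 -0.19985988  0.09266999] [179.01774008  -9.05022114  79.14309822]
```

Emit:
drive_tool(
  rows=[
    {"fingers": -1, "x": 0, "y": 0, "z": -0.03, "spin": -0.15},
    {"fingers": -1, "x": 0, "y": 0, "z": -0.06, "spin": -0.3},
    {"fingers": -1, "x": 0, "y": 0, "z": -0.06, "spin": -0.45},
    {"fingers": -1, "x": 0, "y": 0, "z": -0.06, "spin": -0.45},
  ],
)

```text
time_s: 8.6
tcp_pos: [0.42, -0.2094, 0.1537]
eef_rot: [174.9, -7.6, 105.1]
contact_force: [0.1, 0.3, -0.1]
gripper_width: 0.0003
gripper_force: 0.0
```

```bash
python3 - <<'E'
from plant import sensors
from h import *
s=sensors.get_state();print(s["joints"],s["qd"],s["tcp_pos"],s["eef_rot"])
print(R.from_euler('xyz',s["eef_rot"],degrees=True).as_matrix()[:,2])
E
```

```text
[ -10.16225506    7.25403584  -26.4123894   -10.98077087  -55.41129677
 -148.86889997] [ 0.05905926  0.79796153 -0.8317102  -0.19992186  0.26130053 -4.70902512] [ 0.41998223 -0.20937117  0.15368812] [174.88746239  -7.57662311 105.13382766]
[ 0.05173549  0.15003772 -0.98732574]
```

Tool tilt persists because j4 is at -11°. I'll unwind j6 all the way to its opposite limit, which suits the remaining poses anyway, and use that limit to bring j4 back to 0.

```bash
cat >> h.py <<'E'
def rel(s,xyz,yaw):
    M=R.from_euler('xyz',s["eef_rot"],degrees=True).as_matrix()
    return np.round([*(M.T@(np.array(xyz)-s["tcp_pos"])),np.radians((s["eef_rot"][2]-yaw+180)%360-180)],4)
E
python3 - <<'E'
from plant import sensors
from h import *
s=sensors.get_state();print(rel(s,[.46,.18,.2],74))
E
```

```text
[0.3683 0.1395 0.0148 0.5434]
```

Emit:
drive_tool(
  rows=[
    {"fingers": -1, "x": 0.0, "y": 0.0, "z": -0.04, "spin": -0.18},
    {"fingers": -1, "x": 0.04, "y": 0.015, "z": -0.036, "spin": -0.36},
    {"fingers": -1, "x": 0.08, "y": 0.03, "z": -0.03, "spin": -0.54},
    {"fingers": -1, "x": 0.12, "y": 0.045, "z": -0.025, "spin": -0.72},
    {"fingers": -1, "x": 0.16, "y": 0.06, "z": -0.018, "spin": -0.9},
    {"fingers": -1, "x": 0.2, "y": 0.075, "z": -0.012, "spin": -1.08},
    {"fingers": -1, "x": 0.24, "y": 0.09, "z": -0.005, "spin": -1.26},
    {"fingers": -1, "x": 0.28, "y": 0.105, "z": 0.0, "spin": -1.44},
    {"fingers": -1, "x": 0.32, "y": 0.12, "z": 0.007, "spin": -1.62},
    {"fingers": -1, "x": 0.368, "y": 0.1395, "z": 0.0148, "spin": -1.8},
  ],
)

```text
time_s: 9.85
tcp_pos: [0.4589, 0.1816, 0.1992]
eef_rot: [173.7, 6.6, -152.3]
contact_force: [1.3, 0.4, 0.4]
gripper_width: 0.0003
gripper_force: 0.0
```

Emit:
drive_tool(
  rows=[
    {"fingers": -1, "x": 0, "y": 0, "z": 0, "spin": -0.18},
    {"fingers": -1, "x": 0, "y": 0, "z": 0, "spin": -0.36},
    {"fingers": -1, "x": 0, "y": 0, "z": 0, "spin": -0.54},
    {"fingers": -1, "x": 0, "y": 0, "z": 0, "spin": -0.72},
    {"fingers": -1, "x": 0, "y": 0, "z": 0, "spin": -0.9},
    {"fingers": -1, "x": 0, "y": 0, "z": 0, "spin": -1.08},
    {"fingers": -1, "x": 0, "y": 0, "z": 0, "spin": -1.26},
    {"fingers": -1, "x": 0, "y": 0, "z": 0, "spin": -1.44},
    {"fingers": -1, "x": 0, "y": 0, "z": 0, "spin": -1.62},
    {"fingers": -1, "x": 0, "y": 0, "z": 0, "spin": -1.8},
  ],
)

```text
time_s: 11.1
tcp_pos: [0.459, 0.1802, 0.1989]
eef_rot: [-172.1, 4.6, -48.5]
contact_force: [0.2, 0.4, 0.1]
gripper_width: 0.0003
gripper_force: 0.0
```

Emit:
drive_tool(
  rows=[
    {"fingers": -1, "x": 0, "y": 0, "z": 0, "spin": -0.18},
    {"fingers": -1, "x": 0, "y": 0, "z": 0, "spin": -0.36},
    {"fingers": -1, "x": 0, "y": 0, "z": 0, "spin": -0.54},
    {"fingers": -1, "x": 0, "y": 0, "z": 0, "spin": -0.72},
    {"fingers": -1, "x": 0, "y": 0, "z": 0, "spin": -0.9},
    {"fingers": -1, "x": 0, "y": 0, "z": 0, "spin": -1.08},
    {"fingers": -1, "x": 0, "y": 0, "z": 0, "spin": -1.26},
    {"fingers": -1, "x": 0, "y": 0, "z": 0, "spin": -1.44},
    {"fingers": -1, "x": 0, "y": 0, "z": 0, "spin": -1.62},
    {"fingers": -1, "x": 0, "y": 0, "z": 0, "spin": -1.8},
  ],
)

```text
time_s: 12.35
tcp_pos: [0.459, 0.1802, 0.1989]
eef_rot: [-177.2, -8.7, 54.1]
contact_force: [0.3, -1.2, -0.2]
gripper_width: 0.0002
gripper_force: 0.0
```

```bash
python3 - <<'E'
from plant import sensors
s=sensors.get_state();print(s["time_s"],s["joints"],s["tcp_pos"],s["eef_rot"])
E
```

```text
12.35 [ 40.51999857   2.31922551 -27.32262076  -5.93767619 -52.71269217
 107.11157353] [0.45898203 0.18020212 0.19885964] [-177.23921549   -8.67954596   54.13851671]
```

```bash
python3 - <<'E'
from plant import sensors
from h import *
s=sensors.get_state();print(rel(s,[.47,-.16,.2],74))
E
```

```text
[-0.266   0.206  -0.0517 -0.3466]
```

Emit:
drive_tool(
  rows=[
    {"fingers": -1, "x": -0.045, "y": 0.034, "z": -0.0087, "spin": 0},
    {"fingers": -1, "x": -0.089, "y": 0.069, "z": -0.0173, "spin": 0},
    {"fingers": -1, "x": -0.133, "y": 0.103, "z": -0.026, "spin": 0},
    {"fingers": -1, "x": -0.177, "y": 0.137, "z": -0.0345, "spin": 0},
    {"fingers": -1, "x": -0.222, "y": 0.172, "z": -0.043, "spin": 0},
    {"fingers": -1, "x": -0.266, "y": 0.206, "z": -0.0517, "spin": 0},
    {"fingers": -1, "x": -0.266, "y": 0.206, "z": -0.0517, "spin": -0.1},
    {"fingers": -1, "x": -0.266, "y": 0.206, "z": -0.0517, "spin": -0.2},
  ],
)

```text
time_s: 13.35
tcp_pos: [0.4692, -0.1614, 0.1995]
eef_rot: [-179.0, -9.0, 65.4]
contact_force: [0.1, 1.1, -0.7]
gripper_width: 0.0005
gripper_force: 0.0
```

```bash
python3 - <<'E'
from plant import sensors
s=sensors.get_state();print(s["time_s"],s["joints"],s["tcp_pos"],s["eef_rot"])
E
```

```text
13.35 [ -3.33508028   6.38770672 -20.92390333 -10.10656638 -60.74456586
 163.63930717] [ 0.46922086 -0.16142617  0.19953107] [-178.96500526   -9.04794957   65.4231499 ]
```

Emit:
drive_tool(
  rows=[
    {"fingers": -1, "x": 0, "y": 0, "z": 0, "spin": -0.18},
    {"fingers": -1, "x": 0, "y": 0, "z": 0, "spin": -0.36},
    {"fingers": -1, "x": 0, "y": 0, "z": 0, "spin": -0.36},
  ],
)

```text
time_s: 13.72
tcp_pos: [0.4676, -0.127, 0.2044]
eef_rot: [177.5, -5.8, 84.2]
contact_force: [0.8, -0.4, 0.8]
gripper_width: 0.0005
gripper_force: 0.0
```

```bash
python3 - <<'E'
from plant import sensors
s=sensors.get_state();print(s["time_s"],s["joints"],s["tcp_pos"],s["eef_rot"])
E
```

```text
13.725 [  3.79877827   3.67155622 -24.60857931  -6.19549894 -58.478497
 173.39033336] [ 0.46756915 -0.12695039  0.20439842] [177.5485509   -5.77412685  84.2208041 ]
```

The tilt is shrinking (9.1° to 6.3°), so I'll continue.

Emit:
drive_tool(
  rows=[
    {"fingers": -1, "x": 0, "y": 0, "z": 0, "spin": -0.18},
    {"fingers": -1, "x": 0, "y": 0, "z": 0, "spin": -0.3},
    {"fingers": -1, "x": 0, "y": 0, "z": 0, "spin": -0.3},
  ],
)

```text
time_s: 14.1
tcp_pos: [0.4549, -0.081, 0.2038]
eef_rot: [175.6, -0.3, 98.2]
contact_force: [-0.3, -0.0, -0.7]
gripper_width: 0.0007
gripper_force: 0.0
```

```bash
python3 - <<'E'
from plant import sensors
from h import *
s=sensors.get_state();print(s["time_s"],s["joints"],s["tcp_pos"],s["eef_rot"],R.from_euler('xyz',s["eef_rot"],degrees=True).as_matrix()[:,2])
E
```

```text
14.1 [ 14.59300135  -0.50803079 -31.58277811   0.24512241 -54.5078665
 173.45321044] [ 0.45491116 -0.08104811  0.20381713] [175.58766968  -0.29454274  98.19217748] [ 0.07541819  0.01603574 -0.99702304]
```

Tilt is now only about 4°, almost entirely along the mirror's length, so it's harmless. On to the press.

```bash
python3 - <<'E'
from plant import sensors
from h import *
s=sensors.get_state();t=np.array([.5206,.1830]);a=-16.1
for z in (.2,.1,.055,.035):print(rel(s,[*loc(t,a,(-.079,0)),z],74))
E
```

```text
[0.2845 0.0301 0.0076 0.4222]
[0.284  0.0224 0.1073 0.4222]
[0.2837 0.019  0.1522 0.4222]
[0.2836 0.0174 0.1721 0.4222]
```

Emit:
drive_tool(
  rows=[
    {"fingers": -1, "x": 0.055, "y": 0.006, "z": 0.002, "spin": 0.1},
    {"fingers": -1, "x": 0.11, "y": 0.012, "z": 0.003, "spin": 0.2},
    {"fingers": -1, "x": 0.17, "y": 0.018, "z": 0.004, "spin": 0.3},
    {"fingers": -1, "x": 0.23, "y": 0.024, "z": 0.006, "spin": 0.422},
    {"fingers": -1, "x": 0.2845, "y": 0.03, "z": 0.0076, "spin": 0.422},
    {"fingers": -1, "x": 0.284, "y": 0.026, "z": 0.06, "spin": 0.422},
    {"fingers": -1, "x": 0.284, "y": 0.0224, "z": 0.107, "spin": 0.422},
    {"fingers": -1, "x": 0.284, "y": 0.0205, "z": 0.13, "spin": 0.422},
    {"fingers": -1, "x": 0.284, "y": 0.0205, "z": 0.13, "spin": 0.422},
  ],
)

```text
time_s: 15.22
tcp_pos: [0.4447, 0.2029, 0.0755]
eef_rot: [176.2, -1.8, 73.9]
contact_force: [0.0, -0.6, -0.6]
gripper_width: 0.0007
gripper_force: 0.0
```

```bash
python3 - <<'E'
from plant import sensors,cams
from h import *
import cv2
s=sensors.get_state();t=np.array([.5206,.1830]);a=-16.1
M=R.from_euler('xyz',s["eef_rot"],degrees=True).as_matrix();print(M[:,2],s["joints"])
tip=s["tcp_pos"]+.019*M[:,2];print('tip local',loc(np.zeros(2),-a,tip[:2]-t),tip[2])
for z in (.05,.035):print(rel(s,[*loc(t,a,(-.079,0)),z],74))
w=cams.capture("wrist")["pixels"];cv2.imwrite("pics/p1.png",w[:,:,::-1])
E
```

```text
[ 0.07250892  0.01250547 -0.99728936] [ 49.7192537   11.755102   -39.97609895   4.7089976  -35.12196506
 110.30965574]
tip local [-0.07714588 -0.00132334] 0.05654003925487806
[ 0.0011 -0.0023  0.0254 -0.0023]
[ 0.0006 -0.0033  0.0404 -0.0023]
```

View pics/p1.png

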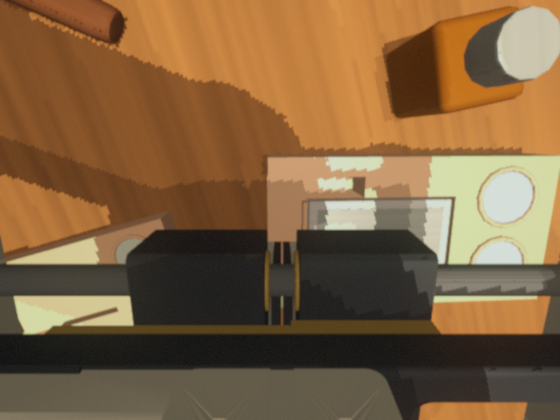

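The wrist view shows the mirror in the pocket (310–452, 200–265), with the fingers over its thumb-bay end. Pressing now.

Emit:
drive_tool(
  rows=[
    {"fingers": -1, "x": 0.001, "y": -0.002, "z": 0.012, "spin": 0},
    {"fingers": -1, "x": 0.001, "y": -0.0025, "z": 0.022, "spin": 0},
    {"fingers": -1, "x": 0.001, "y": -0.0025, "z": 0.028, "spin": 0},
    {"fingers": -1, "x": 0.001, "y": -0.003, "z": 0.032, "spin": 0},
    {"fingers": -1, "x": 0.001, "y": -0.003, "z": 0.036, "spin": 0},
    {"fingers": -1, "x": 0.001, "y": -0.003, "z": 0.036, "spin": 0},
  ],
)

```text
time_s: 16.02
tcp_pos: [0.4449, 0.2065, 0.041]
eef_rot: [176.1, -2.1, 74.1]
contact_force: [-0.4, 1.0, 0.4]
gripper_width: 0.0003
gripper_force: 0.3
```

Emit:
drive_tool(
  rows=[
    {"fingers": -1, "x": 0, "y": 0, "z": 0.003, "spin": 0},
    {"fingers": -1, "x": 0, "y": 0, "z": 0.006, "spin": 0},
  ],
)

```text
time_s: 16.27
tcp_pos: [0.445, 0.2064, 0.035]
eef_rot: [176.1, -2.1, 74.1]
contact_force: [-5.3, 1.8, 1.4]
gripper_width: 0.0006
gripper_force: 3.1
```

Emit:
drive_tool(
  rows=[
    {"fingers": -1, "x": 0, "y": 0, "z": 0.002, "spin": 0},
    {"fingers": -1, "x": 0, "y": 0, "z": 0.004, "spin": 0},
  ],
)

```text
time_s: 16.52
tcp_pos: [0.4452, 0.2064, 0.0309]
eef_rot: [176.1, -2.0, 74.1]
contact_force: [-4.0, 0.3, 1.3]
gripper_width: 0.0006
gripper_force: 2.3
```

The force is along -x, so the tips are scraping past the mirror's end instead of sitting on it. Raise and shift 12 mm inward.

Emit:
drive_tool(
  rows=[
    {"fingers": -1, "x": 0, "y": -0.001, "z": -0.02, "spin": 0},
    {"fingers": -1, "x": 0, "y": -0.001, "z": -0.04, "spin": 0},
    {"fingers": -1, "x": 0, "y": -0.001, "z": -0.045, "spin": 0},
  ],
)

```text
time_s: 16.9
tcp_pos: [0.4421, 0.2069, 0.0771]
eef_rot: [176.0, -2.2, 74.1]
contact_force: [-0.4, 0.2, 0.2]
gripper_width: 0.0004
gripper_force: 0.0
```

```bash
python3 - <<'E'
from plant import sensors,cams
from h import *
import cv2
s=sensors.get_state();t=np.array([.5206,.1830]);a=-16.1
M=R.from_euler('xyz',s["eef_rot"],degrees=True).as_matrix()
tip=s["tcp_pos"]+.019*M[:,2];print('tip local',loc(np.zeros(2),-a,tip[:2]-t),tip[2])
w=cams.capture("wrist")["pixels"];c=cams.capture("scene")["pixels"]
p=np.hstack([cv2.resize(w[140:320,220:480],None,fx=1.6,fy=1.6),cv2.resize(c[165:255,305:400],None,fx=3.2,fy=3.2,interpolation=cv2.INTER_CUBIC)]);cv2.imwrite("pics/p2.png",p[:,:,::-1])
E
```

```text
tip local [-0.08070872  0.0018811 ] 0.058189146499045066
```

View pics/p2.png

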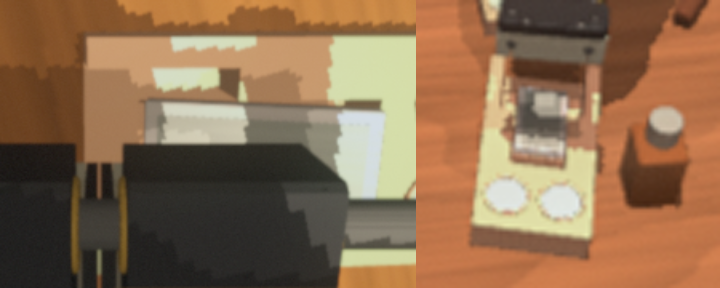

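Emit:
drive_tool(
  rows=[
    {"fingers": -1, "x": -0.002, "y": 0.0145, "z": 0, "spin": 0},
    {"fingers": -1, "x": -0.002, "y": 0.0135, "z": 0.015, "spin": 0},
    {"fingers": -1, "x": -0.002, "y": 0.013, "z": 0.025, "spin": 0},
    {"fingers": -1, "x": -0.002, "y": 0.0125, "z": 0.029, "spin": 0},
    {"fingers": -1, "x": -0.002, "y": 0.0125, "z": 0.032, "spin": 0},
  ],
)

```text
time_s: 17.62
tcp_pos: [0.4553, 0.2012, 0.0445]
eef_rot: [176.1, -2.0, 74.1]
contact_force: [-0.7, 1.0, -0.5]
gripper_width: 0.0005
gripper_force: 0.0
```

Emit:
drive_tool(
  rows=[
    {"fingers": -1, "x": 0, "y": 0, "z": 0.002, "spin": 0},
    {"fingers": -1, "x": 0, "y": 0, "z": 0.004, "spin": 0},
  ],
)

```text
time_s: 17.88
tcp_pos: [0.4557, 0.2016, 0.041]
eef_rot: [176.1, -2.1, 74.1]
contact_force: [-0.1, 0.1, 0.6]
gripper_width: 0.0005
gripper_force: 0.0
```

No contact yet at tip z=22 mm, so the mirror is already tipped a good way. Continuing in small steps.

Emit:
drive_tool(
  rows=[
    {"fingers": -1, "x": 0, "y": 0, "z": 0.002, "spin": 0},
    {"fingers": -1, "x": 0, "y": 0, "z": 0.003, "spin": 0},
  ],
)

```text
time_s: 18.12
tcp_pos: [0.4559, 0.2015, 0.038]
eef_rot: [176.1, -2.1, 74.1]
contact_force: [-1.2, 0.1, 2.7]
gripper_width: 0.0004
gripper_force: 1.3
```

Emit:
drive_tool(
  rows=[
    {"fingers": -1, "x": 0, "y": 0, "z": 0.002, "spin": 0},
    {"fingers": -1, "x": 0, "y": 0, "z": 0.003, "spin": 0},
  ],
)

```text
time_s: 18.38
tcp_pos: [0.4562, 0.2016, 0.0359]
eef_rot: [176.0, -2.1, 74.1]
contact_force: [-10.1, -1.4, 25.1]
gripper_width: 0.0004
gripper_force: 13.6
```

The press stop is reached at 25 N. Lift, turn and open for the grasp.

Emit:
drive_tool(
  rows=[
    {"fingers": -1, "x": 0, "y": 0, "z": -0.04, "spin": 0},
    {"fingers": 0.4, "x": 0, "y": 0, "z": -0.1, "spin": 0.17},
    {"fingers": 0.4, "x": 0, "y": 0.01, "z": -0.11, "spin": 0.34},
    {"fingers": 0.4, "x": 0, "y": 0.02, "z": -0.11, "spin": 0.51},
    {"fingers": 0.4, "x": 0, "y": 0.03, "z": -0.11, "spin": 0.68},
    {"fingers": 0.4, "x": 0, "y": 0.035, "z": -0.11, "spin": 0.85},
    {"fingers": 0.4, "x": 0, "y": 0.035, "z": -0.11, "spin": 1.03},
    {"fingers": 0.4, "x": 0, "y": 0.035, "z": -0.11, "spin": 1.2},
    {"fingers": 0.4, "x": 0, "y": 0.035, "z": -0.11, "spin": 1.38},
    {"fingers": 0.4, "x": 0, "y": 0.035, "z": -0.11, "spin": 1.573},
  ],
)

```text
time_s: 19.62
tcp_pos: [0.4812, 0.19, 0.1467]
eef_rot: [-177.9, -3.9, -16.2]
contact_force: [0.1, -0.3, -0.2]
gripper_width: 0.0617
gripper_force: 0.0
```

```bash
python3 - <<'E'
from plant import sensors,cams
from h import *
import cv2
s=sensors.get_state();t=np.array([.5206,.1830]);a=-16.1
print(s["joints"],s["tcp_pos"],s["eef_rot"],s["gripper_width"])
for z in (.1,.053):print(rel(s,[*loc(t,a,(.004,0)),z],-16.1))
cc=cams.capture("wrist");w=cc["pixels"];T=cc["T_tool_cam"]
M=R.from_euler('xyz',s["eef_rot"],degrees=True).as_matrix()
def proj(P):
    q=np.linalg.inv(T)@np.r_[M.T@(np.array(P)-s["tcp_pos"]),1];u=cc["intrinsics"]@np.array([q[0],-q[1],-q[2]]);return (u/u[2])[:2]
cs,sn=np.cos(.4),np.sin(.4)
for S,y in((42+8,20),(50,-20),(-34,20),(-34,-20)):
    x=S*cs-8.5*sn-28;z=21.5+S*sn+8.5*cs
    for f,col in(((x,z),(255,0,0)),((S-28,30),(0,0,255))):
        u=proj([*loc(t,a,(f[0]/1e3,y/1e3)),f[1]/1e3]);print(u);cv2.circle(w,tuple(int(round(v)) for v in u),4,col,1)
cv2.imwrite("pics/g1.png",w[:,:,::-1])
E
```

```text
[ 45.09040367   8.46440635 -31.49285375   3.35127848 -46.39686627
  26.52714693] [0.48117053 0.18995274 0.14673657] [-177.92788241   -3.90419948  -16.21872579] 0.06165592512086773
[ 0.0405 -0.0025  0.0497 -0.0021]
[ 0.0373 -0.0009  0.0966 -0.0021]
[253.06712681 149.86258479]
[255.88388055 139.88072888]
[309.94316878 149.96388661]
[308.93368747 139.92038029]
[258.94998379 242.83365465]
[257.17871993 246.93750217]
[306.58005009 243.37662072]
[307.2377892  247.52952267]
```

View pics/g1.png

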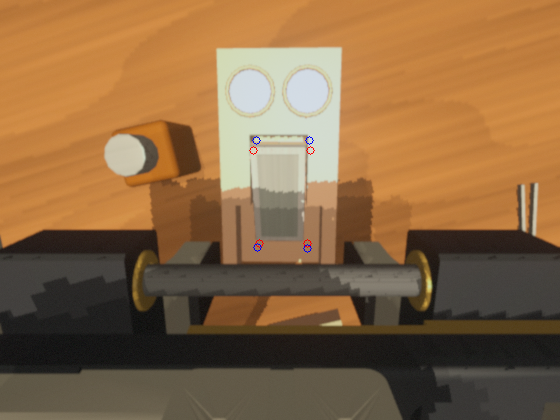

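The mirror is tipped: its far edge at row 148, columns 250–307, fits the tilted model, with a dark gap beyond it. It sits about 2 mm left of my estimate, so I'll adjust and descend to grasp.

Emit:
drive_tool(
  rows=[
    {"fingers": 0.4, "x": 0.0405, "y": -0.0045, "z": 0.02, "spin": -0.002},
    {"fingers": 0.4, "x": 0.0405, "y": -0.0045, "z": 0.05, "spin": -0.002},
    {"fingers": 0.4, "x": 0.039, "y": -0.0035, "z": 0.08, "spin": -0.002},
    {"fingers": 0.4, "x": 0.0373, "y": -0.003, "z": 0.096, "spin": -0.002},
    {"fingers": 0.4, "x": 0.0373, "y": -0.003, "z": 0.096, "spin": -0.002},
  ],
)

```text
time_s: 20.3
tcp_pos: [0.5246, 0.1838, 0.0528]
eef_rot: [-178.1, -3.9, -15.6]
contact_force: [-0.1, -0.6, 0.3]
gripper_width: 0.0612
gripper_force: 0.0
```

Emit:
drive_tool(
  newtons=20,
  rows=[
    {"fingers": -0.3, "x": 0, "y": 0, "z": 0, "spin": 0},
    {"fingers": -0.3, "x": 0, "y": 0, "z": 0, "spin": 0},
    {"fingers": -0.3, "x": 0, "y": 0, "z": 0, "spin": 0},
    {"fingers": -0.3, "x": 0, "y": 0, "z": 0, "spin": 0},
  ],
)

```text
time_s: 20.8
tcp_pos: [0.5253, 0.1839, 0.0545]
eef_rot: [-178.0, -4.0, -15.7]
contact_force: [0.9, -4.4, 4.2]
gripper_width: 0.0397
gripper_force: 20.0
```

Gripped at 39.7 mm. Lifting.

Emit:
drive_tool(
  newtons=30,
  rows=[
    {"fingers": -0.3, "x": 0, "y": 0, "z": 0, "spin": 0},
    {"fingers": -0.3, "x": 0.002, "y": 0, "z": -0.01, "spin": 0},
    {"fingers": -0.3, "x": 0.003, "y": 0, "z": -0.025, "spin": 0},
    {"fingers": -0.3, "x": 0.003, "y": 0, "z": -0.05, "spin": 0},
    {"fingers": -0.3, "x": 0.003, "y": 0, "z": -0.09, "spin": 0},
    {"fingers": -0.3, "x": 0.003, "y": 0, "z": -0.12, "spin": 0},
  ],
)

```text
time_s: 21.55
tcp_pos: [0.5192, 0.1821, 0.1766]
eef_rot: [-177.8, -4.0, -15.7]
contact_force: [1.0, 0.3, -0.1]
gripper_width: 0.0396
gripper_force: 30.0
```

```bash
python3 - <<'E'
from plant import sensors,cams
from h import *
import cv2
s=sensors.get_state();print(s["joints"],s["tcp_pos"],s["eef_rot"],s["gripper_width"])
t=np.array([.543,-.21]);a=8.2
for x,z in((-.028,.17),(-.028,.09),(-.028,.05)):print(rel(s,[*loc(t,a,(x,0)),z],a))
w=cams.capture("wrist")["pixels"];cv2.imwrite("pics/h1.png",w[:,:,::-1])
E
```

```text
[ 41.22711321   9.55105448 -25.34171102   2.78918683 -51.12879694
  31.44382105] [0.51918073 0.18214046 0.17661306] [-177.82544513   -4.0098144   -15.7299948 ] 0.039644249464568966
[ 0.1029  0.3826 -0.0007 -0.4177]
[ 0.0973  0.3856  0.0791 -0.4177]
[ 0.0945  0.3871  0.1189 -0.4177]
```

View pics/h1.png

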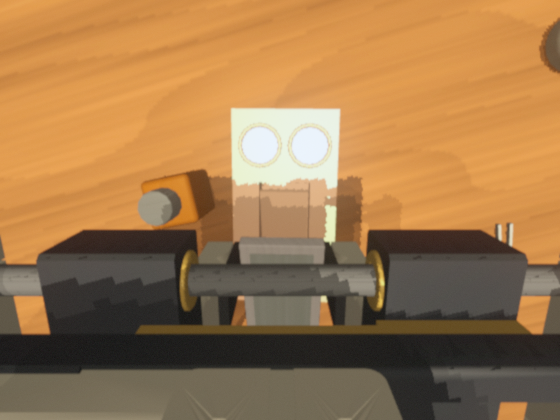

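The mirror is held face up between the pads (240–325, 240–325), the tray pocket is empty and the perfume is undisturbed. Carrying it over to the caddy.

Emit:
drive_tool(
  rows=[
    {"fingers": -0.3, "x": 0.01, "y": 0.04, "z": 0, "spin": -0.03},
    {"fingers": -0.3, "x": 0.025, "y": 0.09, "z": 0, "spin": -0.09},
    {"fingers": -0.3, "x": 0.039, "y": 0.145, "z": 0, "spin": -0.16},
    {"fingers": -0.3, "x": 0.054, "y": 0.2, "z": 0, "spin": -0.23},
    {"fingers": -0.3, "x": 0.069, "y": 0.255, "z": 0, "spin": -0.3},
    {"fingers": -0.3, "x": 0.083, "y": 0.31, "z": 0, "spin": -0.36},
    {"fingers": -0.3, "x": 0.096, "y": 0.357, "z": 0, "spin": -0.4177},
    {"fingers": -0.3, "x": 0.103, "y": 0.3826, "z": 0, "spin": -0.4177},
    {"fingers": -0.3, "x": 0.1, "y": 0.384, "z": 0.04, "spin": -0.4177},
    {"fingers": -0.3, "x": 0.1, "y": 0.384, "z": 0.04, "spin": -0.4177},
  ],
)

```text
time_s: 22.85
tcp_pos: [0.5127, -0.2144, 0.1253]
eef_rot: [-179.6, -4.2, 8.2]
contact_force: [-0.7, 1.2, -1.1]
gripper_width: 0.0394
gripper_force: 30.0
```

```bash
python3 - <<'E'
from plant import sensors,cams
from h import *
import cv2
s=sensors.get_state();print(s["joints"],s["tcp_pos"],s["eef_rot"],R.from_euler('xyz',s["eef_rot"],degrees=True).as_matrix()[:,2])
t=np.array([.543,-.21]);a=8.2
for z in(.09,.055,.026):print(rel(s,[*loc(t,a,(-.028,0)),z],a))
E
```

```text
[ -3.33575254  13.95419249 -25.56036151  -1.65705384 -46.48261805
 102.61308223] [ 0.51272128 -0.21438778  0.12530945] [-179.62225606   -4.17343       8.16450982] [ 0.07110022  0.01686108 -0.99732666]
[ 0.      0.0002  0.0354 -0.0006]
[-0.0025  0.0004  0.0703 -0.0006]
[-0.0046  0.0006  0.0992 -0.0006]
```

Aligned with the compartment. Lowering with a lighter grip so the mirror can pivot as its low end touches.

Emit:
drive_tool(
  newtons=12,
  rows=[
    {"fingers": -0.3, "x": 0, "y": 0, "z": 0.025, "spin": 0},
    {"fingers": -0.3, "x": -0.001, "y": 0, "z": 0.045, "spin": 0},
    {"fingers": -0.3, "x": -0.002, "y": 0, "z": 0.06, "spin": 0},
    {"fingers": -0.3, "x": -0.0025, "y": 0, "z": 0.07, "spin": 0},
    {"fingers": -0.3, "x": -0.0025, "y": 0, "z": 0.07, "spin": 0},
  ],
)

```text
time_s: 23.48
tcp_pos: [0.5175, -0.2135, 0.0569]
eef_rot: [-179.7, -4.4, 8.3]
contact_force: [0.1, -0.3, -0.6]
gripper_width: 0.0399
gripper_force: 12.0
```

Emit:
drive_tool(
  newtons=6,
  rows=[
    {"fingers": -0.3, "x": 0, "y": 0, "z": 0.004, "spin": 0},
    {"fingers": -0.3, "x": -0.0005, "y": 0, "z": 0.009, "spin": 0},
    {"fingers": -0.3, "x": -0.001, "y": 0, "z": 0.014, "spin": 0},
  ],
)

```text
time_s: 23.85
tcp_pos: [0.5182, -0.2137, 0.0432]
eef_rot: [-179.7, -4.5, 8.3]
contact_force: [0.5, 0.7, 0.6]
gripper_width: 0.0397
gripper_force: 6.0
```

Emit:
drive_tool(
  rows=[
    {"fingers": -0.3, "x": -0.003, "y": 0, "z": 0.004, "spin": 0},
    {"fingers": -0.3, "x": -0.004, "y": 0, "z": 0.008, "spin": 0},
    {"fingers": -0.3, "x": -0.005, "y": 0, "z": 0.012, "spin": 0},
    {"fingers": -0.3, "x": -0.005, "y": 0, "z": 0.016, "spin": 0},
    {"fingers": -0.3, "x": -0.005, "y": 0, "z": 0.016, "spin": 0},
  ],
)

```text
time_s: 24.48
tcp_pos: [0.5136, -0.2141, 0.0262]
eef_rot: [-179.7, -4.4, 8.2]
contact_force: [0.5, 0.3, -0.0]
gripper_width: 0.0397
gripper_force: 6.0
```

Releasing with a partial opening (the fingers must stay clear of the walls), then straight up.

Emit:
drive_tool(
  rows=[
    {"fingers": 0.1, "x": 0, "y": 0, "z": 0, "spin": 0},
    {"fingers": 0.2, "x": 0, "y": 0, "z": 0, "spin": 0},
    {"fingers": 0.2, "x": 0, "y": 0, "z": 0, "spin": 0},
    {"fingers": 0.2, "x": 0, "y": 0, "z": -0.02, "spin": 0},
    {"fingers": 0.2, "x": 0, "y": 0, "z": -0.05, "spin": 0},
    {"fingers": 0.2, "x": 0, "y": 0, "z": -0.1, "spin": 0},
    {"fingers": 0.2, "x": -0.03, "y": 0, "z": -0.14, "spin": 0},
    {"fingers": 0.2, "x": -0.08, "y": 0, "z": -0.16, "spin": 0},
    {"fingers": 0.2, "x": -0.08, "y": 0, "z": -0.16, "spin": 0},
  ],
)

```text
time_s: 25.6
tcp_pos: [0.4207, -0.2283, 0.1819]
eef_rot: [-179.7, -4.6, 8.2]
contact_force: [0.5, 0.1, 0.4]
gripper_width: 0.0525
gripper_force: 0.0
```

```bash
python3 - <<'E'
from plant import sensors,cams
from h import *
import cv2
s=sensors.get_state();M=R.from_euler('xyz',s["eef_rot"],degrees=True).as_matrix()
cc=cams.capture("wrist");w=cc["pixels"];T=cc["T_tool_cam"];K=cc["intrinsics"]
t=np.array([.543,-.21]);a=8.2
# rectify: orthographic-like view of the plane z=12mm, caddy local x -130..20, y -75..75 at 1 px/mm*? 
L=[(-.116,.061),(0,.061),(0,-.061),(-.116,-.061)]
def proj(P):
    q=np.linalg.inv(T)@np.r_[M.T@(np.array(P)-s["tcp_pos"]),1];u=K@np.array([q[0],-q[1],-q[2]]);return (u/u[2])[:2]
src=np.float32([proj([*loc(t,a,p),.012]) for p in L]);print(src)
H=cv2.getPerspectiveTransform(src,np.float32([((p[0]+.116)*1000,(.061-p[1])*1000) for p in L]))
o=cv2.warpPerspective(w,H,(117,123));g=cv2.cvtColor(o,cv2.COLOR_RGB2GRAY)
np.savez("pics/o.npz",o=o)
for r_ in g[::6]:print(''.join(f"{v:4d}" for v in r_[::5]))
E
```

```text
[[217.13019 202.24416]
 [213.00551  72.03343]
 [351.5875   72.05885]
 [347.12958 202.43771]]
 126 144 170 171 170 173 173 210 212 210 210 212 214 212 211 210 211 209 213 210 208 208 207 206
 127 147 172 174 174 174 178 214 214 214 214 215 215 215 215 214 215 215 214 215 214 214 214 212
 127 147 173 173 174 175 174 214 214 215 215 215 215 215 215 214 214 215 214 215 214 215 214 212
 128 147 173 174 174 174 176 212 215 215 215 215 215 215 215 215 215 215 215 215 214 215 214 213
 131 144 173 174 174 175 176 201 215 215 215 215 215 215 216 215 215 215 215 215 215 215 214 213
 149 153 174 174 174 176 176 212 215 215 216 216 215 216 216 216 216 215 215 215 216 215 214 212
 147 152 174 174 175 176 180 215 216 215 216 216 215 215 216 216 215 215 215 215 215 215 215 213
 147 152 174 175 162 164 208 213 214 214 215 215 215 215 215 215 215 215 215 214 212 215 215 213
 148 152 173 175 164 161 214 214 214 214 215 215 214 215 214 214 214 214 213 213 215 215 215 212
 148 150 174 175 164 166 214 214 214 215 214 214 215 215 215 215 215 215 215 214 215 215 215 212
 148 151 174 175 166 192 214 214 215 
[... 329 characters left out ...]
6 215 216 214 215 213
 140 156 174 175 175 175 177 213 215 215 216 216 216 215 216 215 216 216 215 215 216 215 215 213
 137 148 174 175 175 176 176 215 215 216 215 215 216 215 215 216 216 216 215 215 215 215 215 213
 120 156 178 174 175 183 215 215 215 215 215 215 215 215 215 215 216 215 216 215 215 215 215 213
 142 154 173 174 174 175 178 215 215 216 215 215 216 215 215 215 216 215 216 215 215 215 215 212
 116 164 173 173 174 175 175 215 215 215 215 215 215 215 215 215 215 215 215 214 215 214 214 212
 117 161 172 173 174 174 175 203 209 189 206 195 199 211 191 205 211 195 206 213 194 208 205 189
 116  86  89  88  89  91  92  92  93  94  96  94  96  96  94  96  95  94  95  94  93  94  93  92
```

Rectified onto the mirror's top plane, the mirror spans caddy x from about -96 to -13 mm and y from +19 to -17 mm. That is its full 84 x 40 mm footprint, so it lies flat on the compartment floor. The upper level is open and the arm is clear, so I'm handing in.

```bash
python3 -c "
from plant import r
print(r.close_job())"
```

```text
the job is handed in; nothing more can be done
None
```

I flipped the lever over, pushed the upper level fully back, tipped the mirror and left it lying flat, face up, in the open lower level; the job was handed in at about 26 s. I confirmed the final placing from wrist-camera pixel values, not a viewed picture, because the ten were used up.

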